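# Restock the tea drawer from the organiser

## Robot

A 6-joint arm with a two-finger parallel gripper is mounted at the origin on the work surface. World frame = base frame: x ahead of the robot, y to its left, z up, the work surface at z = 0. Lengths are in m, angles in degrees, forces in N, time in s.
With the tool pointing down it reaches from about 0.325 to 0.775 m from the base axis. Payload 5.5 kg.
Tool frame: the origin (TCP) lies at the centre of the arm's flange, where the gripper is bolted on; the fingertips stand 182 mm ahead of it and the grasp point (between the pads) lies 163 mm ahead of it; z points along the fingers, y is the direction in which the jaws open and shut (so a half turn about z gives the same grasp; the last joint's range is limited). The gripper opens to 88 mm and grips with 3 to 60 N. Pads are 20 mm wide; open, the fingers measure 115 mm over their backs; the gripper's body (75 mm by 178 mm) begins 61 mm behind the grasp point.
Start: joints at [-79.452, 5.22, 70.514, -0, 104.267, -3.249], TCP at [0.143, -0.583, 0.405] pointing down, gripper open.
Joint ranges: [-164.24, 164.24], [-49.07, 125.15], [9.68, 141.18], [-86.29, 266.29], [3.28, 154.24], [-151.56, 151.56]. Speed limits (degrees/s): [147.25, 147.25, 172.46, 180, 180, 180].

## Interface

Orientations are given as [roll, pitch, yaw] about the fixed x, y, z axes, in that order (R = Rz(yaw) Ry(pitch) Rx(roll)).
In Python, from station import r gives the robot as it stands. The module is installed in compiled form; this text tells all that it offers. Calls block until the motion is done:
- r.reach(position, orientation): joint-space move of the TCP to a pose.
- r.servo_line(position, rotation=None, speed=0.15): straight line of the TCP; rotation=None keeps the orientation; speed is the mean speed in m/s.
- r.move_joints(angles): joint-space move.
- r.let_go() and r.grab(squeeze=None): open the fingers fully, or close them until they stop; squeeze is the grip in N (None keeps the last).
- r.wait(seconds).
- r.inverse_kinematics(position, orientation): joint angles nearest the present ones, or None.
- r.sense(): the state.
- r.snapshot(name): name is "scene" or "side" or "wrist"; returns a dict with "frame" (384x512x3 uint8, red, green, blue), "fx", "fy", "cx", "cy" (pixels), "R" (3x3) and "t" (3): a world point X has camera coordinates R X + t. Camera axes: x right, y down, z forward; pixel columns grow to the right and rows downward; lengths in m; the calibration is good to about 2 mm. A picture is of the moment at which its call begins. There is no depth.
A pose or a line that the arm cannot do raises r.IKError and nothing moves.
- r.hand_in(): hands the job in, once; it reports no verdict.
The state is a dict: "clock": time; "joints": joint angles; "joint_vel": joint speeds; "joint_torque": joint torques, N m; "tcp_pos": TCP position; "orientation": TCP orientation; "contact_force": force on the tool from outside, world axes, zero at the start; "torque": the same for the moment, N m; "opening": finger opening in m.
Only numpy, scipy, OpenCV 4.12 (cv2) and the standard library are available. Lean on these libraries where they do the work, as an engineer would, in place of code of your own. Each camera call takes 0.05 s, during which the arm holds its last target.

## Task

Take the flat tea tin out of the organiser, lay it on its broad side on the counter and let go of it; then pick it up again as it lies and set it flat in the empty front bay of the open drawer, without dropping it. Let go and push the drawer fully shut, leaving everything else where it is.

Things in the scene. Friction and masses are not known exactly. Their poses are not given: they have to be found in the camera images.
- flat_tin: Flat tea tin: plain steel, 22 mm thick, 44 wide, 70 tall, about 90 g. At first it stands on a small end in one of the organiser's compartments (which one varies), its upper 33 mm above the walls, thickness along the organiser's x (within 6 degrees). Origin: centre of the small end it stands on; x along the thickness (square to the broad faces), y along the width, z along the height.
- flat_tin_center (a point): The centre of the flat tin, 35 mm from each small end; axes as the tin's.
- organiser: Grey open organiser, fixed: 56 mm deep (x), 231 wide (y), 40 high, walls and floor 3 mm. Origin: centre of its underside; z up. Compartment centres at y = -85.5, -28.5, 28.5, 85.5 mm, each 50 x 54 mm inside, each holding one upright thing. The counter nearer the robot, between organiser and drawer stand (0.37 to 0.48 m ahead, from 0 to 120 mm to the right of straight ahead), is clear.
- square_tin: Bystander: steel tin, 38 x 38 mm, 64 mm high, in another compartment. Origin: centre of its underside.
- round_tin: Bystander: round steel tin, 40 mm across, 66 mm high, in another compartment. Origin: centre of its underside.
- spice_jar: Bystander: amber glass jar, 38 mm across, 72 mm high, in another compartment. Origin: centre of its underside.
- stand: Low grey drawer stand, fixed: 200 mm deep, 240 wide, 64 high; two white mugs (fixed) on the rear half of its top. Origin: on the counter at the middle of its front edge; x from the front into the stand (the way the drawer shuts), y along its width, z up. Once shut, the height free above the bay's floor is 42 mm.
- drawer (a joint): How far the drawer stands open, in m: 0 fully shut, 0.15 fully open; it starts 0.13 to 0.145 open. It slides with about 1.2 N of friction (plus slight drag) and stays where it is left; no handle: it is pushed shut by its front.
- drawer_front (a point): Middle of the upper edge of the drawer's outer front face, 56 mm above the counter; the front is a flat upright panel 238 mm wide, from 10 to 56 mm above the counter, 11 mm proud of the stand when shut. Axes as the stand's (x = the way it shuts).
- bay (a point): Centre of the floor of the drawer's empty front bay, on the -y side, 14 mm above the counter; moves with the drawer; axes as the stand's. Inside 110 mm (x) by 131 mm (y); walls 32 mm above the floor, front panel 42 mm. The front bay on the +y side already holds two such tins lying flat (fixed); behind a partition is a narrow unused rear bay.
- mug: Bystander: blue mug, 95 mm high, standing on the counter between organiser and stand, farther from the robot. Origin: centre of its underside.
- sugar_jar: Bystander: squat glass jar with a steel lid, 72 mm across, 78 mm high, beyond the organiser. Origin: centre of its underside.
- bowl: Bystander: white bowl 130 mm across, 50 mm high, left of the stand. Origin: centre of its underside.
- spoon: Bystander: steel spoon, 150 mm long, lying on the counter in front of the mug. Origin: near its middle.
Things that resemble listed ones, but are neither listed nor needed, are in the scene too. What is shaped like the flat_tin but orange is not meant.

How it is judged (in metres and radians):
On the way, in this order (a step that is already met when the one before it is completed fails the run):
1. the flat tin lies on its broad side on the counter, let go (angle between the x axis of flat_tin and the z axis of stand, either way round below 0.12 rad and height (world z) of flat_tin_center below 0.016 m and contact force between flat_tin and the fingers below 0.05 N and linear speed of flat_tin below 0.02 m/s and angular speed of flat_tin below 0.2 rad/s), for 0.2 s.
2. the flat tin lies flat in the empty bay of the still open drawer, let go (x of flat_tin_center in the frame of bay between -0.046 and 0.046 m and y of flat_tin_center in the frame of bay between -0.056 and 0.056 m and z of flat_tin_center in the frame of bay between 0.007 and 0.016 m and angle between the x axis of flat_tin and the z axis of stand, either way round below 0.12 rad and contact force between flat_tin and the fingers below 0.05 N and linear speed of flat_tin below 0.02 m/s and angular speed of flat_tin below 0.2 rad/s and value of joint drawer above 0.05 m), for 0.2 s.
At the end, for the whole second after the job is handed in: The flat tin lies at rest on its broad side (within 7 degrees) on the floor of the drawer's front bay on the -y side that was empty, its centre within 46 mm (x) and 56 mm (y) of the bay's centre, and the drawer is shut to within 5 mm (x of flat_tin_center in the frame of bay between -0.046 and 0.046 m and y of flat_tin_center in the frame of bay between -0.056 and 0.056 m and z of flat_tin_center in the frame of bay between 0.007 and 0.016 m and angle between the x axis of flat_tin and the z axis of stand, either way round below 0.12 rad and linear speed of flat_tin below 0.02 m/s and angular speed of flat_tin below 0.2 rad/s and value of joint drawer below 0.005 m); the robot touches nothing.
It fails at once if the flat tin is dropped (falls faster than 0.9 m/s untouched by the fingers, a fall of some 4 cm) (contact force between flat_tin and the fingers below 0.05 N and linear speed of flat_tin above 0.9 m/s).
It fails at once if a bystander is moved more than 30 mm (distance of any of square_tin, round_tin, spice_jar, mug, sugar_jar, bowl, spoon from where it was at the start of the episode above 0.03 m).
It also fails if it takes over 70 s, if anything falls off the work surface, if the arm or the gripper's body presses on something with over 40 N, if the wrist force passes 120 N, or if a joint passes its speed limit or range.

## Working session

There is one attempt and no reset: what is moved stays moved. The work goes in short steps, each a Python script; the robot and the scene stay as the last script left them, time stands still between calls to the robot, and variables do not carry over. Pictures are saved under pics/ and viewed, and the job is handed in when it is done.

```bash
mkdir -p pics
python3 - <<'E'
from station import r
import cv2
for n in ["scene","side","wrist"]:
    s=r.snapshot(n); cv2.imwrite(f"pics/{n}0.png",cv2.resize(s["frame"][:,:,::-1],(800,600),interpolation=cv2.INTER_CUBIC))
    print(n,s["fx"],s["fy"],s["cx"],s["cy"],s["R"],s["t"])
print(r.sense())
E
```

```text
scene 378.70392780105857 378.70392780105857 253.8944026818238 185.3118032594066 [[ 0.67716465  0.73578764 -0.00803639]
 [ 0.59086022 -0.55022853 -0.59002776]
 [-0.43855698  0.39479756 -0.80734296]] [-0.39841269 -0.29549879  1.54490091]
side 401.98443404644473 401.98443404644473 257.8659011713141 188.62736222764352 [[ 0.98449771 -0.17491211 -0.01303905]
 [-0.11525436 -0.58908984 -0.79980597]
 [ 0.13221458  0.78890995 -0.60011698]] [-0.57820372  0.13332321  1.26385183]
wrist 285.80721728958713 285.80721728958713 250.8930305045626 193.72005215614547 [[ 0.23904755 -0.9710062  -0.0017958 ]
 [-0.92655755 -0.22865732  0.29867531]
 [-0.2904262  -0.06973369 -0.9543531 ]] [-0.59903718 -0.03800089  0.39149572]
{'clock': 0.15, 'joints': array([-7.94525037e+01,  5.25341132e+00,  7.05652150e+01, -8.51200513e-04,
        1.04266444e+02, -3.24781379e+00]), 'joint_vel': array([ 0.00445396, -0.03491856, -0.24125495, -0.08714634, -0.00523498,
       -0.03719229]), 'joint_torque': array([ 1.61041440e-03, -4.47046030e+01, -4.06906128e+01,  6.99009025e-02,
        2.74878822e-02, -1.16693009e-04]), 'tcp_pos': array([ 0.14308628, -0.58274087,  0.40377225]), 'orientation': array([-1.79915020e+02, -3.99569073e-03,  1.37950980e+01]), 'contact_force': array([ 0.62318392, -0.25518775, -0.56744497]), 'torque': array([0.0051598 , 0.04380683, 0.02374315]), 'opening': 0.08802719596038874}
```

View pics/scene0.png

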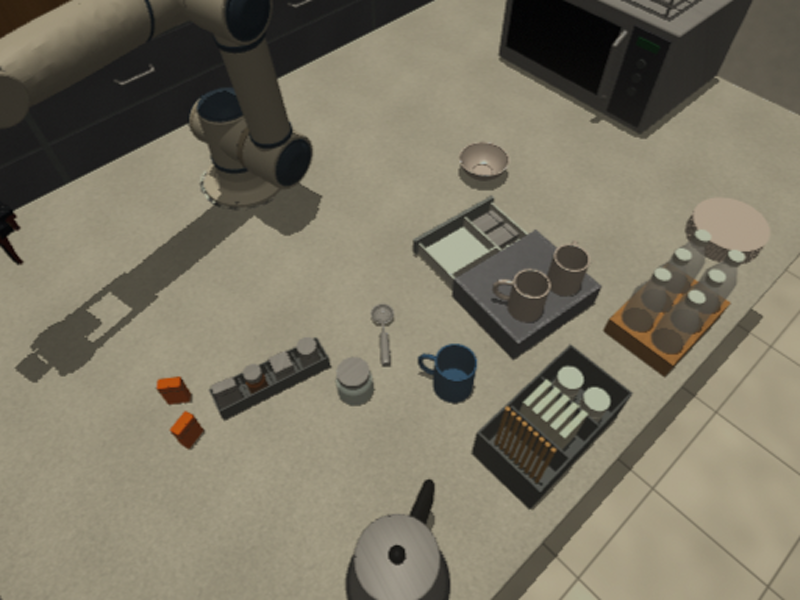

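View pics/side0.png

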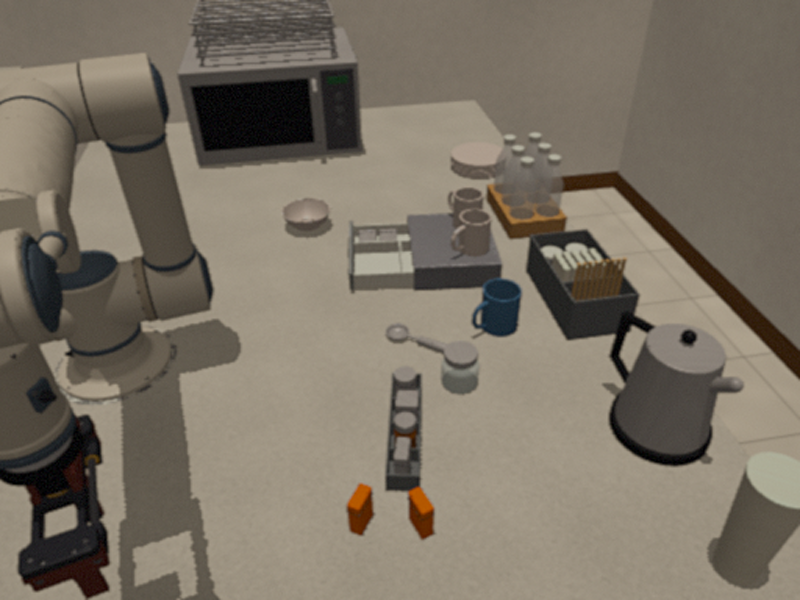

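View pics/wrist0.png

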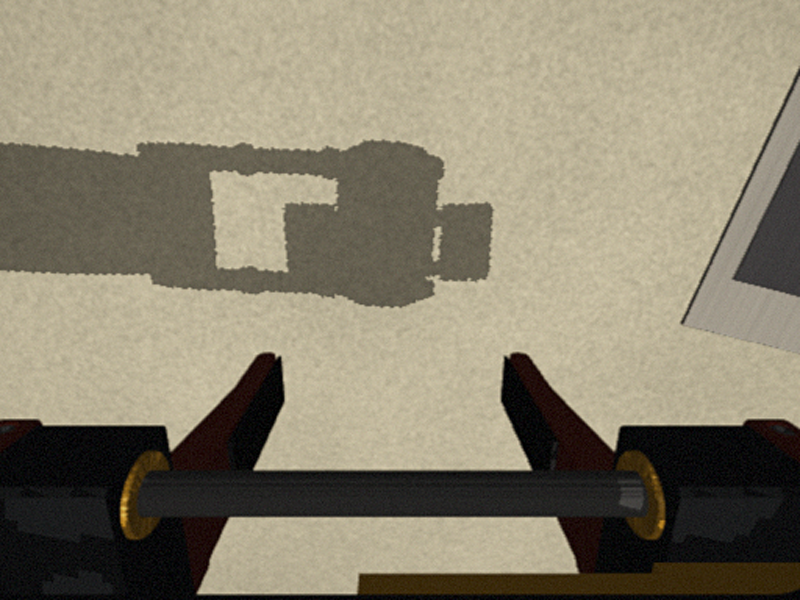

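Run:
```python
from station import r
import cv2
import numpy as np
a=r.snapshot("scene")["frame"][205:275,125:220,::-1]
b=r.snapshot("side")["frame"][225:325,225:320,::-1]
a=cv2.resize(a,None,fx=4.2,fy=6,interpolation=cv2.INTER_CUBIC)
b=cv2.resize(b,None,fx=4.2,fy=6,interpolation=cv2.INTER_CUBIC)
a=cv2.copyMakeBorder(a,0,b.shape[0]-a.shape[0],0,2,cv2.BORDER_CONSTANT)
cv2.imwrite("pics/crop1.png",cv2.convertScaleAbs(np.hstack([a,b]),alpha=1.4)[:600,:800])
```

```text
(no output)
```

View pics/crop1.png

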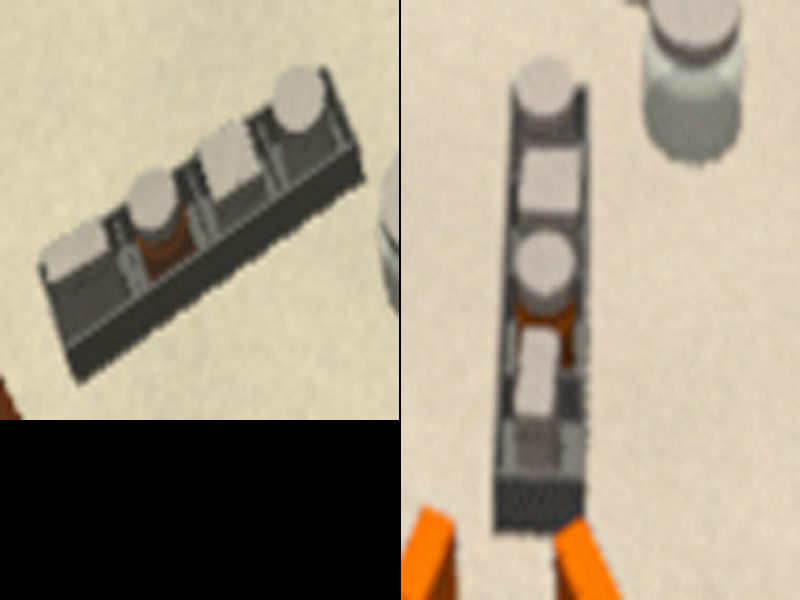

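The one to take is the plain steel flat tin in the organiser's end compartment: scene (75,250) and side (538,370) in the crop. Possible mix-ups, in 800x600 pixels:
- the two orange flat tins, scene (173,390) and (187,430)
- the square steel tin, side (406,398)
- the fixed tins in the drawer, side (378,235)

The close crop shows a thin rectangular steel top on it, so the choice holds.

```bash
cat > h.py <<'E'
import numpy as np, cv2
from station import r
from scipy.spatial.transform import Rotation as Ro
def back(s,uv,z):
    uv=np.atleast_2d(uv).astype(float)
    R=np.array(s["R"]);t=np.array(s["t"]);C=-R.T@t
    d=np.c_[(uv[:,0]-s["cx"])/s["fx"],(uv[:,1]-s["cy"])/s["fy"],np.ones(len(uv))]@R
    k=(z-C[2])/d[:,2]
    return C+d*k[:,None]
def proj(s,X):
    X=np.atleast_2d(X); c=X@np.array(s["R"]).T+s["t"]
    return np.c_[c[:,0]/c[:,2]*s["fx"]+s["cx"],c[:,1]/c[:,2]*s["fy"]+s["cy"]]
def snap(n,name,crop=None,alpha=1.3):
    s=r.snapshot(n); im=s["frame"][:,:,::-1]
    if crop: x0,y0,x1,y1=crop; im=im[y0:y1,x0:x1]
    k=min(800/im.shape[1],600/im.shape[0])
    cv2.imwrite(f"pics/{name}.png",cv2.convertScaleAbs(cv2.resize(im,None,fx=k,fy=k,interpolation=cv2.INTER_CUBIC),alpha=alpha))
    return s
E
python3 - <<'E'
from h import *
np.set_printoptions(precision=4,suppress=True)
s=r.snapshot("side")
px=np.array([[522,328],[558,330],[548,416],[516,412]],float); px=np.c_[(px[:,0]-401)/4.2+225,px[:,1]/6+225]
print("tin",back(s,px,.073))
o=np.array([[513,87],[588,85],[583,475],[498,475]],float); o=np.c_[(o[:,0]-401)/4.2+225,o[:,1]/6+225]
print("org",back(s,o,.04))
print("drawer",back(s,np.array([[349,224],[349,290]])*.64,.056))
print("stand",back(s,np.array([[407,215],[414,287],[500,277],[485,213]])*.64,.064))
w=r.snapshot("wrist"); R=w["R"];C=-np.array(R).T@w["t"]
q=r.sense(); T=Ro.from_euler("xyz",q["orientation"],degrees=True)
print("cam in tool",T.inv().apply(C-q["tcp_pos"]),T.inv().as_matrix()@np.array(R).T)
E
```

```text
tin [[ 0.5141 -0.3595  0.073 ]
 [ 0.535  -0.3645  0.073 ]
 [ 0.5212 -0.4069  0.073 ]
 [ 0.5035 -0.4015  0.073 ]]
org [[ 0.537  -0.1835  0.04  ]
 [ 0.5881 -0.1919  0.04  ]
 [ 0.5403 -0.4141  0.04  ]
 [ 0.4916 -0.4049  0.04  ]]
drawer [[0.5131 0.351  0.056 ]
 [0.4832 0.073  0.056 ]]
stand [[0.6614 0.3529 0.064 ]
 [0.6204 0.0461 0.064 ]
 [0.8114 0.0463 0.064 ]
 [0.8573 0.3239 0.064 ]]
cam in tool [ 0.081  -0.0003  0.0199] [[ 0.0006 -0.9543 -0.2987]
 [ 1.      0.0006 -0.0001]
 [ 0.0003 -0.2987  0.9543]]
```

Run:
```python
from h import *
np.set_printoptions(precision=3,suppress=True)
for yaw in (78,-102): print(yaw,r.inverse_kinematics([0.52,-0.32,0.38],[180,0,yaw]))
r.reach([0.52,-0.32,0.38],[180,0,78])
s=snap("wrist","w1"); np.save("w1.npy",s,allow_pickle=True); print(r.sense()["clock"])
```

```text
78 [-34.8     6.648  71.482   0.    101.87  -22.8  ]
-102 None
2.0833
```

View pics/w1.png

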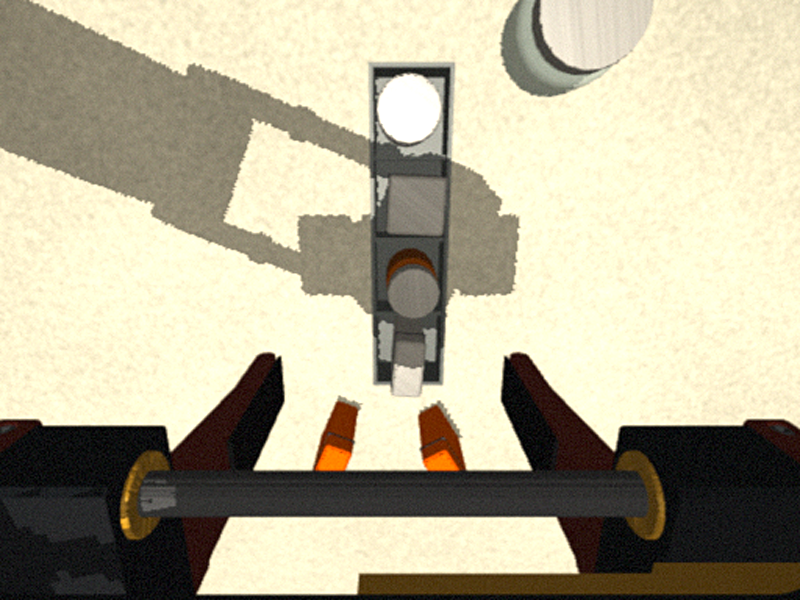

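The wrist view shows the organiser nearly square-on. The flat tin's top is at (408,378), and the jar, square tin and round tin sit above it in the picture. I'll crop closer to get the corners.

Run:
```python
from h import *
s=np.load("w1.npy",allow_pickle=True).item()
im=s["frame"][:,:,::-1][200:260,225:305]
cv2.imwrite("pics/w1c.png",cv2.resize(im,None,fx=10,fy=10,interpolation=cv2.INTER_CUBIC))
im=s["frame"][:,:,::-1][30:110,220:300]
cv2.imwrite("pics/w1d.png",cv2.resize(im,None,fx=7,fy=7,interpolation=cv2.INTER_CUBIC))
```

```text
(no output)
```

View pics/w1c.png

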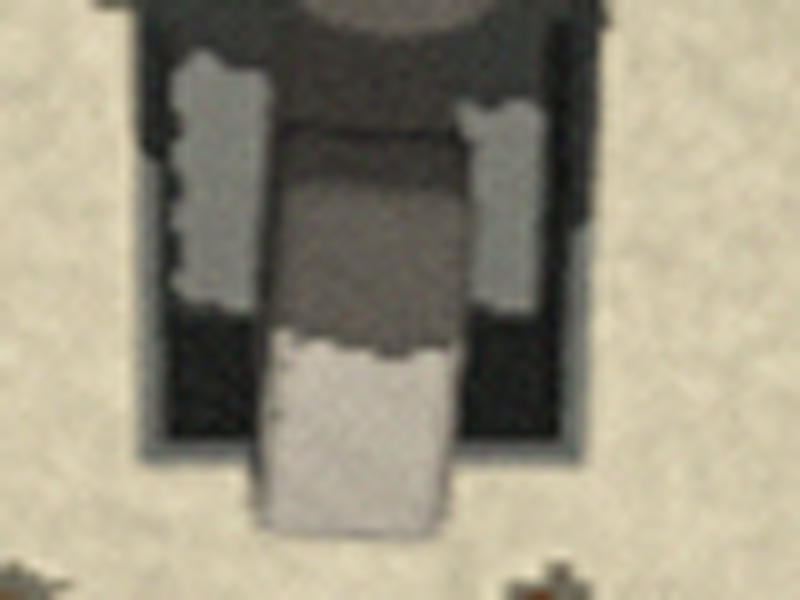

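View pics/w1d.png

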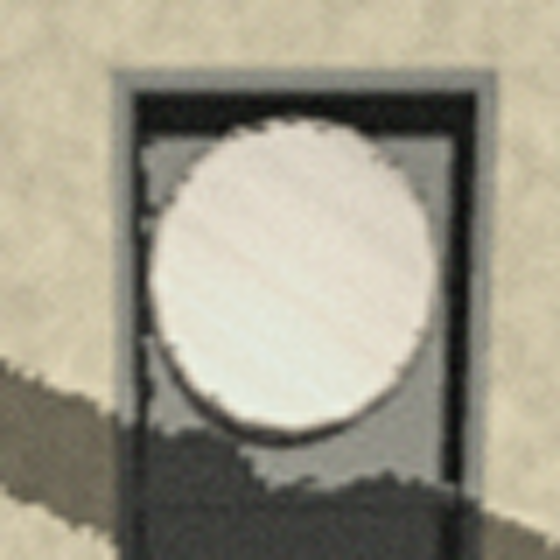

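Run:
```python
from h import *
np.set_printoptions(precision=4,suppress=True)
s=np.load("w1.npy",allow_pickle=True).item()
def pts(p,x0,y0,k): p=np.array(p,float); return (p+.5)/k-.5+[x0,y0]
c=back(s,pts([[276,183],[469,188],[441,534],[264,533]],225,200,10),.073)
print(c,c.mean(0),np.linalg.norm(np.diff(np.r_[c,c[:1]],axis=0),axis=1))
e=c[:2].mean(0)-c[2:].mean(0); print("tin y ang",np.degrees(np.arctan2(e[1],e[0])))
o1=back(s,pts([[113,72],[496,72]],220,30,7),.04); o2=back(s,pts([[142,460],[582,460]],225,200,10),.04)
print(o1,o2); e=o1.mean(0)-o2.mean(0); print(np.linalg.norm(e),np.degrees(np.arctan2(e[1],e[0])), (o1.mean(0)+o2.mean(0))/2)
```

```text
[[ 0.512  -0.3554  0.073 ]
 [ 0.5323 -0.3604  0.073 ]
 [ 0.5214 -0.401   0.073 ]
 [ 0.5019 -0.3967  0.073 ]] [ 0.5169 -0.3784  0.073 ] [0.0209 0.0421 0.0199 0.0425]
tin y ang 75.52183364155015
[[ 0.5332 -0.1768  0.04  ]
 [ 0.587  -0.1883  0.04  ]] [[ 0.4853 -0.4015  0.04  ]
 [ 0.5389 -0.4129  0.04  ]]
0.22969585054040972 77.9368021163508 [ 0.5361 -0.2949  0.04  ]
```

```bash
cat >> h.py <<'E'
def pose(p,tau,psi,L=0.163):
    "grasp point p, tilt tau, heading psi -> TCP pos, rpy"
    o=[180,tau,psi]; R=Ro.from_euler("xyz",o,degrees=True).as_matrix()
    return list(np.array(p)-L*R[:,2]), o
E
python3 - <<'E'
from h import *
np.set_printoptions(precision=1,suppress=True)
for x in (0.40,0.43,0.47):
  p=[x,-0.06,0.04]; psi=np.degrees(np.arctan2(p[1],p[0]))
  print(x,"down",[r.inverse_kinematics([x,-.06,.2],[180,0,psi+d]) is not None for d in (90,-90)])
  for base in (0,180):
    print(base,[(t) for t in range(-80,81,10) if r.inverse_kinematics(*pose(p,t,psi+base)) is not None])
    for t in (-60,-30,0,30,60):
      print(t, r.inverse_kinematics(*pose(p,t,psi+base)))
E
```

```text
0.4 down [True, False]
0 [-20, -10, 0, 10, 20, 30, 40, 50, 60, 70, 80]
-60 None
-30 None
0 [-13.4 -23.6 116.8  -0.   86.8  85.2]
30 [-12.    6.   95.   -1.8 108.9  86.4]
60 [-11.4  31.   77.7  -3.2 131.2  86.4]
180 [-80, -70, -60, -50, -40, -30, -20, -10, 0, 10, 20]
-60 [-11.4  31.   77.7  -3.2 131.2 -93.6]
-30 [-12.    6.   95.   -1.8 108.9 -93.6]
0 [-13.4 -23.6 116.8   0.   86.8 -94.8]
30 None
60 None
0.43 down [True, False]
0 [-20, -10, 0, 10, 20, 30, 40, 50, 60, 70, 80]
-60 None
-30 None
0 [-12.4 -18.2 112.7  -0.   85.5  85.5]
30 [-11.2  10.4  90.2  -1.7 109.4  86.6]
60 [-10.6  35.1  72.   -3.2 132.8  86.5]
180 [-80, -70, -60, -50, -40, -30, -20, -10, 0, 10, 20]
-60 [-10.6  35.1  72.   -3.2 132.8 -93.5]
-30 [-11.2  10.4  90.2  -1.7 109.4 -93.4]
0 [-12.4 -18.2 112.7   0.   85.5 -94.5]
30 None
60 None
0.47 down [True, False]
0 [-30, -20, -10, 0, 10, 20, 30, 40, 50, 60, 70, 80]
-60 None
-30 [-13.6 -42.1 133.2   3.7  59.1  82.6]
0 [-11.4 -11.4 107.1  -0.   84.3  85.9]
30 [-10.3  16.2  83.5  -1.6 110.3  86.8]
60 [ -9.8  40.7  63.9  -3.2 135.3  86.5]
180 [-80, -70, -60, -50, -40, -30, -20, -10, 0, 10, 20, 30]
-60 [ -9.8  40.7  63.9  -3.2 135.3 -93.5]
-30 [-10.3  16.2  83.5  -1.6 110.3 -93.2]
0 [-11.4 -11.4 107.1   0.   84.3 -94.1]
30 [-13.6 -42.1 133.2   3.7  59.1 -97.4]
60 None
```

Run:
```python
from h import *
np.set_printoptions(precision=3,suppress=True)
s=r.snapshot("side"); k=.64
print("mug base",back(s,np.array([[500,322],[481,322],[519,322]])*k,.0), "mug top",back(s,np.array([[502,292]])*k,.095))
print("spoon",back(s,np.array([[398,332],[443,350]])*k,.005))
print("jar",back(s,np.array([[460,382]])*k,.0),back(s,np.array([[460,355]])*k,.078))
s=r.snapshot("scene")
print("mug top",back(s,np.array([[455,360]])*k,.095),"spoon",back(s,np.array([[382,315],[386,362]])*k,.005),"jar",back(s,np.array([[353,373]])*k,.078))
print("drawer front top",back(s,np.array([[414,245],[493,201]])*k,.056))
```

```text
mug base [[ 0.794 -0.028  0.   ]
 [ 0.754 -0.02   0.   ]
 [ 0.834 -0.036  0.   ]] mug top [[ 0.784 -0.047  0.095]]
spoon [[ 0.572 -0.025  0.005]
 [ 0.652 -0.098  0.005]]
jar [[ 0.665 -0.188  0.   ]] [[ 0.66  -0.196  0.078]]
mug top [[ 0.787 -0.034  0.095]] spoon [[ 0.572 -0.028  0.005]
 [ 0.664 -0.099  0.005]] jar [[ 0.67  -0.186  0.078]]
drawer front top [[0.507 0.129 0.056]
 [0.535 0.361 0.056]]
```

Run:
```python
from h import *
np.set_printoptions(precision=3,suppress=True)
o=[180,0,75.5]
r.reach([0.517,-0.378,0.29],o)
r.servo_line([0.517,-0.378,0.227],speed=0.1)
print(r.sense()["contact_force"])
r.grab(15)
q=r.sense();print(q["opening"],q["contact_force"],q["clock"])
r.servo_line([0.517,-0.378,0.33],speed=0.15)
snap("wrist","w2"); snap("side","s2")
q=r.sense();print(q["opening"],q["contact_force"],q["clock"])
```

```text
[-0.083  0.133  1.36 ]
0.02187765977844323 [ 0.058 -0.224  0.493] 4.5
0.02171285710254594 [-0.456 -0.466 -1.2  ] 5.4333
```

View pics/w2.png

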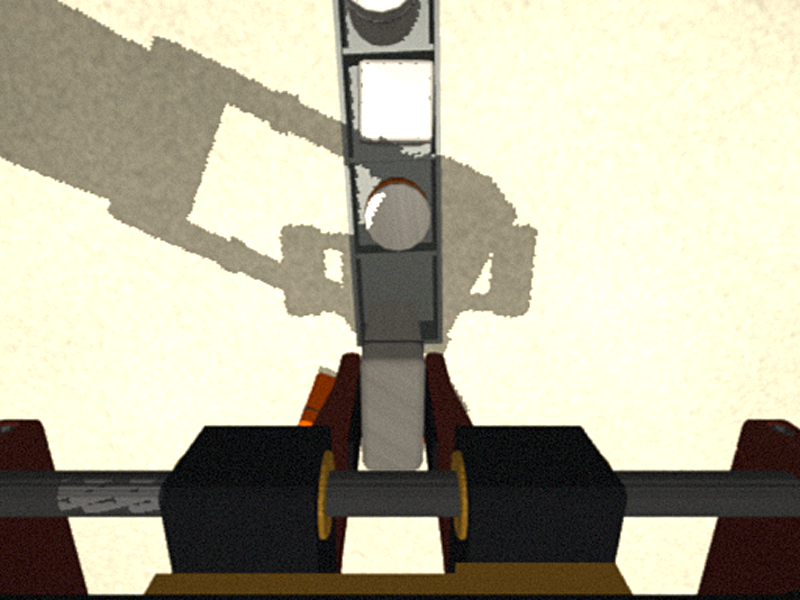

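View pics/s2.png

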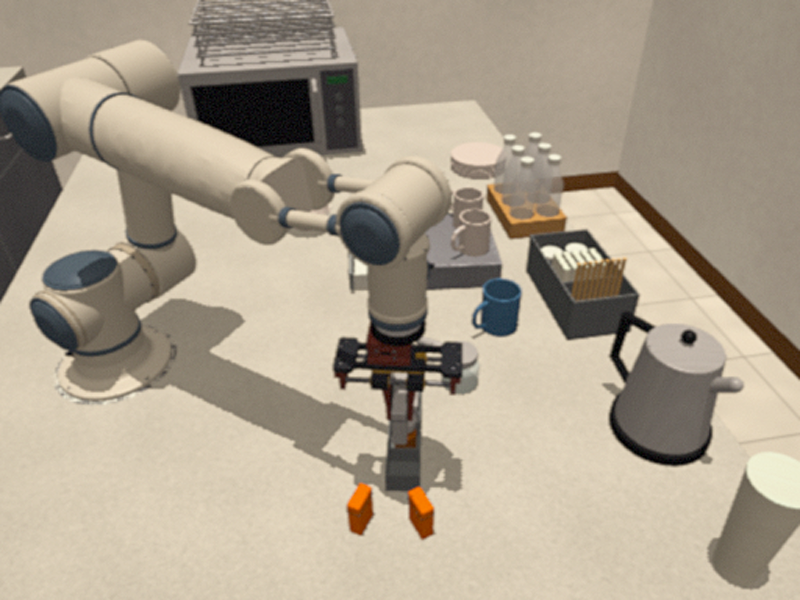

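Run:
```python
from h import *
np.set_printoptions(precision=1,suppress=True)
for x in (0.40,0.41,0.42):
  p=np.array([x,-0.06]); psi=np.degrees(np.arctan2(p[1],p[0])); e=p/np.linalg.norm(p)
  print(x,psi,"set",r.inverse_kinematics([x,-.06,.225],[180,0,psi+90]))
  for t in (-80,-70,-65): print(" start",t,r.inverse_kinematics(*pose([x,-.06,.042],t,psi+180,L=.176)),pose([x,-.06,.042],t,psi+180,L=.176)[0])
  for dx in (0,.02,.03):
    pp=list(p+e*dx)
    print(dx,[(t,r.inverse_kinematics(*pose(pp+[.012],t,psi+180,L=.176))) for t in (10,20,25)])
```

```text
0.4 -8.530765609948132 set [-13.4 -24.4 115.2   0.   89.3  -4.8]
 start -80 [-11.2  46.3  67.4  -4.7 146.2 -94.3] [np.float64(0.5714085450070956), np.float64(-0.08571128175106436), np.float64(0.07256207926937977)]
 start -70 [-11.2  39.4  71.   -3.9 139.5 -93.9] [np.float64(0.5635561300062393), np.float64(-0.0845334195009359), np.float64(0.10219554522531768)]
 start -65 [-11.3  35.8  73.1  -3.6 136.  -93.7] [np.float64(0.5577454062779166), np.float64(-0.08366181094168751), np.float64(0.11638081406636308)]
0 [(10, array([-14.2, -34.7, 126.4,   1. ,  78.4, -95.8])), (20, array([-15.3, -48.1, 135.5,   2.4,  72.7, -97.1])), (25, None)]
0.02 [(10, array([-13.9, -30.5, 123.7,   1. ,  76.8, -95.5])), (20, array([-14.9, -42.9, 132.7,   2.3,  70.3, -96.8])), (25, None)]
0.03 [(10, array([-13.7, -28.4, 122.3,   0.9,  76.1, -95.3])), (20, array([-14.7, -40.4, 131.4,   2.2,  69.2, -96.6])), (25, array([-15.3, -47. , 136.1,   3.1,  66.1, -97.4]))]
0.41 -8.325650330426836 set [-13.  -22.6 113.8   0.   88.8  -4.7]
 start -80 [-10.9  47.6  65.3  -4.7 147.  -94.4] [np.float64(0.5814994911982834), np.
[... 1136 characters left out ...]
3), np.float64(-0.0833890984584814), np.float64(0.1021955452253177)]
 start -65 [-10.8  38.5  69.2  -3.5 137.3 -93.7] [np.float64(0.5779070125385463), np.float64(-0.08255814464836381), np.float64(0.11638081406636308)]
0 [(10, array([-13.5, -30.5, 123.7,   1. ,  76.8, -95.5])), (20, array([-14.5, -42.9, 132.8,   2.3,  70.3, -96.8])), (25, None)]
0.02 [(10, array([-13.2, -26.5, 121. ,   0.9,  75.5, -95.2])), (20, array([-14.1, -38.1, 130. ,   2.2,  68.2, -96.4])), (25, array([-14.7, -44.4, 134.7,   3. ,  64.8, -97.2]))]
0.03 [(10, array([-13.1, -24.5, 119.6,   0.9,  74.9, -95.1])), (20, array([-13.9, -35.8, 128.7,   2.1,  67.2, -96.3])), (25, array([-14.4, -41.8, 133.3,   3. ,  63.6, -97. ]))]
```

Run:
```python
from h import *
np.set_printoptions(precision=3,suppress=True)
o=[180,0,81.7]
r.reach([0.41,-0.06,0.30],o)
r.servo_line([0.41,-0.06,0.229],speed=0.1)
z=.229
r.wait(.2); f0=r.sense()["contact_force"]
while z>.2205:
    z-=.001; r.servo_line([0.41,-0.06,z],speed=.02)
    f=r.sense()["contact_force"]-f0
    if f[2]>2.5: break
print(z,f,r.sense()["tcp_pos"])
r.let_go(); q=r.sense(); print(q["contact_force"],q["clock"])
r.servo_line([0.41,-0.06,0.34],speed=0.2)
s=snap("wrist","w3"); np.save("w3.npy",s,allow_pickle=True); print(r.sense()["clock"])
```

```text
0.223 [-2.173  0.613  6.174] [ 0.41  -0.06   0.224]
[ 0.097 -0.596 -0.314] 10.3667
11.15
```

View pics/w3.png

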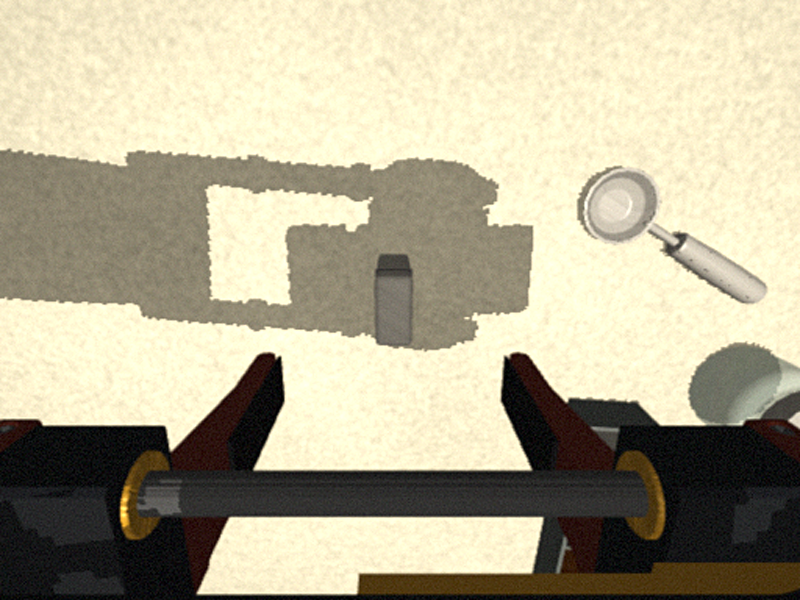

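The tin stands upright at (394,305), and the spoon is well clear at (670,235). Next I'll measure its top face and check for yaw or offset.

Run:
```python
from h import *
np.set_printoptions(precision=4,suppress=True)
s=np.load("w3.npy",allow_pickle=True).item()
c=back(s,np.array([[376,270],[412,269],[412,344],[377,345]])*.64,.07)
print(c,c.mean(0)); e=c[:2].mean(0)-c[2:].mean(0); print(np.degrees(np.arctan2(e[1],e[0])))
```

```text
[[ 0.4025 -0.0348  0.07  ]
 [ 0.4229 -0.0371  0.07  ]
 [ 0.4169 -0.0829  0.07  ]
 [ 0.3959 -0.0806  0.07  ]] [ 0.4095 -0.0589  0.07  ]
82.18203982185845
```

Run:
```python
from h import *
np.set_printoptions(precision=3,suppress=True)
psi=-8+180
P=lambda z,t,x=.4096,y=-.059: pose([x,y,z],t,psi,L=.176)
r.reach(*P(.15,-70))
a,b=P(.042,-70); r.servo_line(a,b,speed=.12)
print(r.sense()["contact_force"])
snap("side","s3",crop=(170,150,370,300))
print(r.sense()["clock"])
```

```text
[-0.328  0.33   0.315]
13.6583
```

View pics/s3.png

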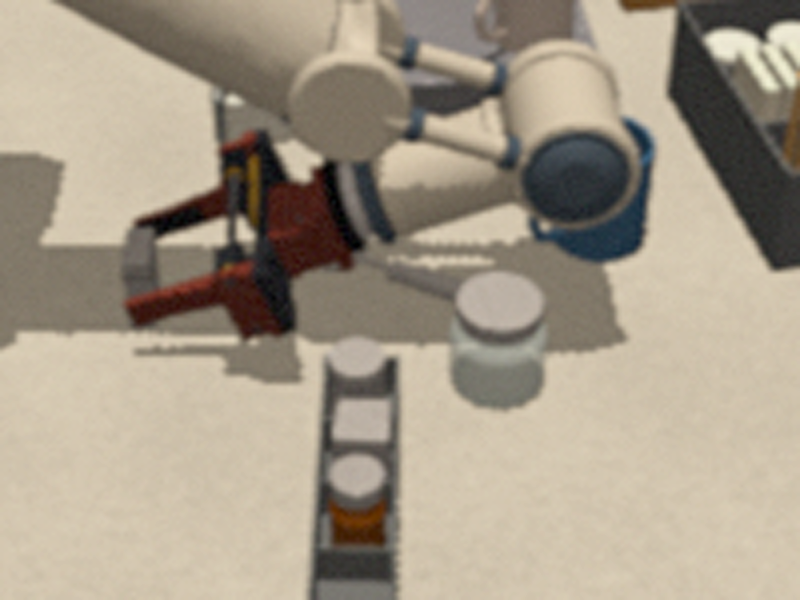

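The tin stands between the open fingers at (140,258), and nothing is touching. I'll grip it, lift, turn it in the air and lower it.

Run:
```python
from h import *
np.set_printoptions(precision=3,suppress=True)
psi=-8+180
r.grab(20); q=r.sense(); print(q["opening"],q["contact_force"])
e=np.array([np.cos(np.radians(-8)),np.sin(np.radians(-8))])
def P(z,t,dx=0): 
    p=np.array([.4096,-.059])+e*dx
    return pose([p[0],p[1],z],t,psi,L=.176)
def go(z,t,dx,sp):
    a,b=P(z,t,dx); r.servo_line(a,b,speed=sp)
go(.10,-70,0,.12)
for i,t in enumerate((-40,-10,20)): go(.10,t,.01*(i+1)-.005,.12)
go(.035,20,.025,.1)
print(r.sense()["opening"],r.sense()["clock"])
snap("side","s4",crop=(170,150,370,300)); snap("scene","sc4",crop=(150,110,310,230));
```

```text
0.04385279743045224 [ 0.472 -0.13   0.454]
0.04370108494957912 18.3833
```

View pics/s4.png

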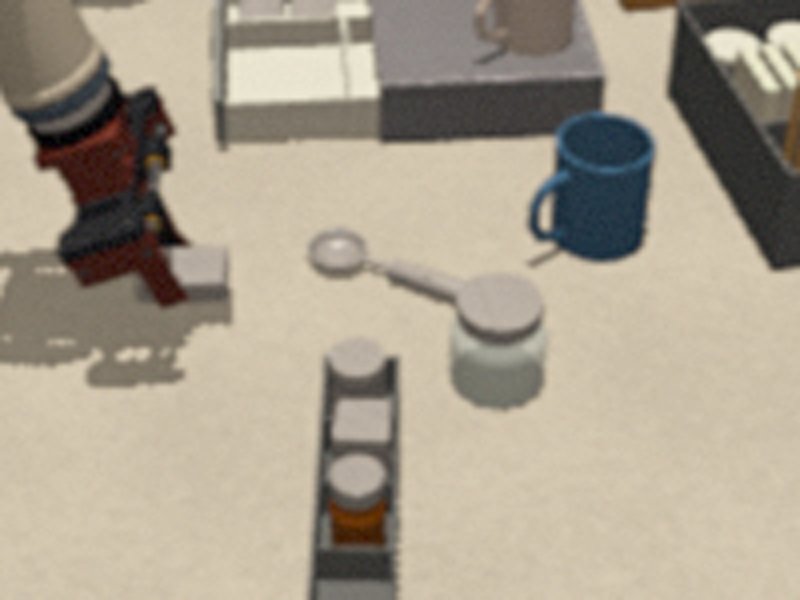

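View pics/sc4.png

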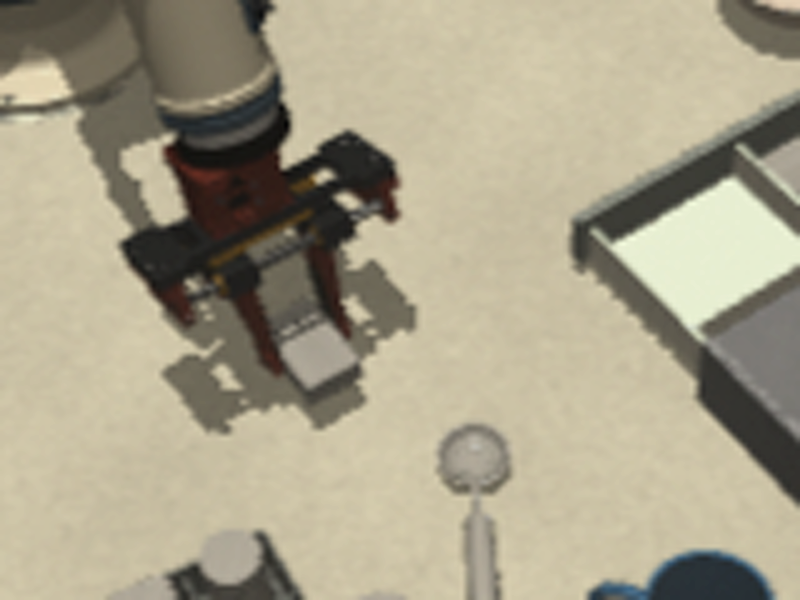

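The tin is held level just above the counter: side (205,275), scene (320,355). I'll lower it with a contact check and release.

Run:
```python
from h import *
np.set_printoptions(precision=4,suppress=True)
psi=-8+180
e=np.array([np.cos(np.radians(-8)),np.sin(np.radians(-8))])
p=np.array([.4096,-.059])+e*.025
def go(z,t,sp):
    a,b=pose([p[0],p[1],z],t,psi,L=.176); r.servo_line(a,b,speed=sp)
go(.016,20,.06); r.wait(.2); f0=r.sense()["contact_force"]
z=.016
while z>.0105:
    z-=.001; go(z,20,.02); f=r.sense()["contact_force"]-f0
    if f[2]>2: break
print(z,f,r.sense()["tcp_pos"],r.sense()["orientation"])
r.let_go(); r.wait(.3)
q=r.sense(); print(q["contact_force"],q["clock"])
R=Ro.from_euler("xyz",q["orientation"],degrees=True).as_matrix()
r.servo_line(list(np.array(q["tcp_pos"])-.06*R[:,2]),speed=.15)
x,y=p+e*.007
r.reach([x-.03,y,.36],[180,0,psi])
s=snap("wrist","w5"); np.save("w5.npy",s,allow_pickle=True); snap("side","s5",crop=(170,150,370,300)); print(r.sense()["clock"])
```

```text
0.009999999999999995 [-0.5686 -0.2691  2.3488] [ 0.375  -0.0541  0.1759] [-179.9951   20.0712  172.0007]
[ 0.3768 -0.1861  0.0985] 21.775
22.975
```

View pics/w5.png

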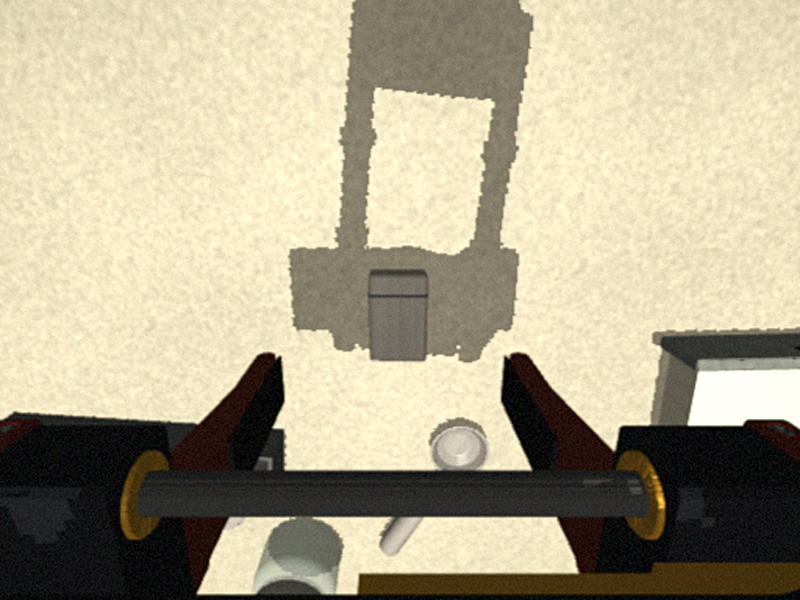

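View pics/s5.png

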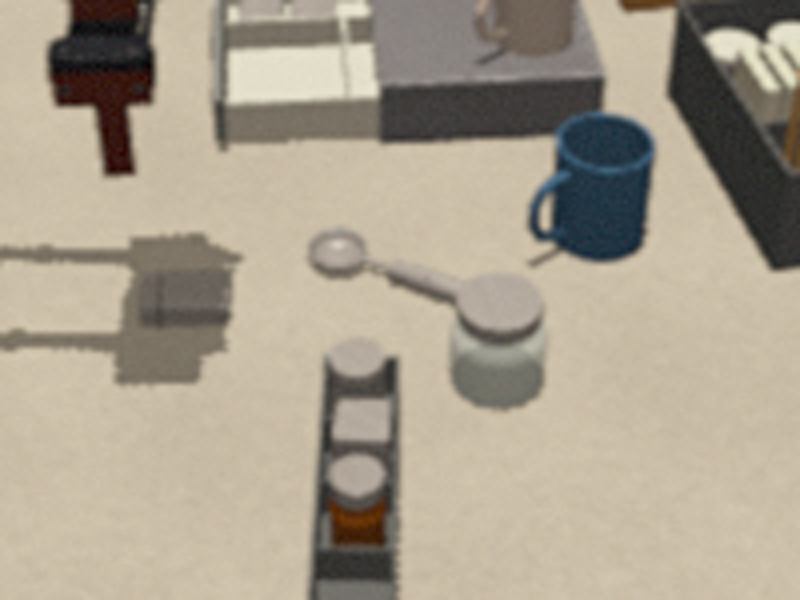

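Run:
```python
from h import *
np.set_printoptions(precision=4,suppress=True)
s=np.load("w5.npy",allow_pickle=True).item()
for v in (270,275):
  c=back(s,np.array([[370,v],[427.5,v],[427,360.5],[370,361]])*.64,.022)
  print(c.mean(0),np.linalg.norm(np.diff(np.r_[c,c[:1]],axis=0),axis=1)); e=c[2:].mean(0)-c[:2].mean(0); print(np.degrees(np.arctan2(e[1],e[0])))
# stand view
r.reach([0.50,0.17,0.42],[180,0,173])
s=snap("wrist","w6"); np.save("w6.npy",s,allow_pickle=True); print(r.sense()["clock"])
```

```text
[ 0.4379 -0.0622  0.022 ] [0.0417 0.0717 0.0441 0.0721]
-7.856602784873888
[ 0.4397 -0.0625  0.022 ] [0.0419 0.068  0.0441 0.0684]
-7.865213196023168
24.0333
```

View pics/w6.png

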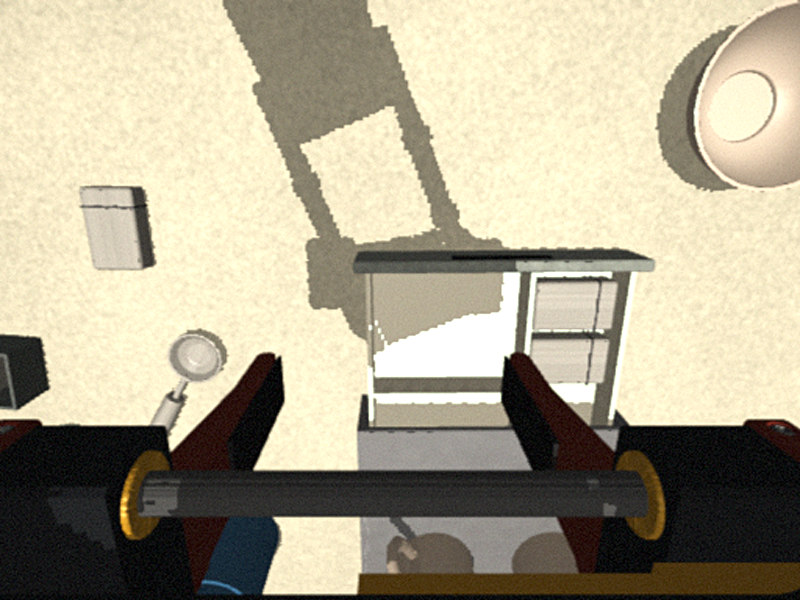

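The tin lies flat at about (0.439, -0.062). The open drawer shows the empty bay at (440,330) and the two fixed tins at (570,330). I'll crop for the bay corners.

Run:
```python
from h import *
s=np.load("w6.npy",allow_pickle=True).item()
im=s["frame"][:,:,::-1][150:285,220:425]
cv2.imwrite("pics/w6c.png",cv2.resize(im,None,fx=3.9,fy=3.9,interpolation=cv2.INTER_CUBIC)); print(im.shape)
```

```text
(135, 205, 3)
```

View pics/w6c.png

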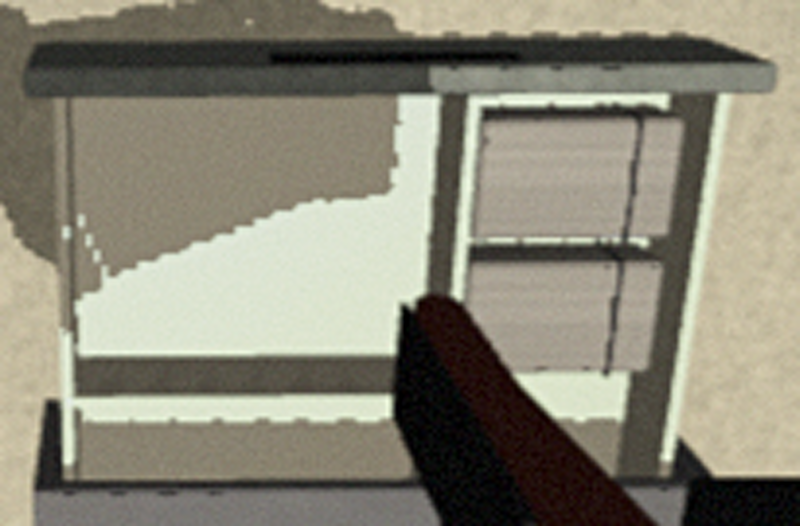

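Run:
```python
from h import *
np.set_printoptions(precision=4,suppress=True)
s=np.load("w6.npy",allow_pickle=True).item()
f=lambda p,z: back(s,(np.array(p,float)+.5)/3.9-.5+[220,150],z)
a=f([[27,67],[775,62]],.056); i=f([[27,95],[772,92]],.056)
yd=(a[1]-a[0]); L=np.linalg.norm(yd); ang=np.degrees(np.arctan2(yd[1],yd[0])); print("front",a,L,ang,"mid",a.mean(0)); print("inner",i)
th=np.radians(ang-90); ex=np.array([np.cos(th),np.sin(th),0]); ey=np.array([-np.sin(th),np.cos(th),0])
m=a.mean(0)
def loc(p): d=p-m; return np.c_[d@ex,d@ey]
print("inner",loc(i)); print("floor L",loc(f([[79,330]],.014)),"floor R",loc(f([[440,130],[430,290]],.014)))
print("floor rear",loc(f([[100,357],[380,357]],.014)),"part top",loc(f([[100,396],[100,421]],.046)))
print("wall tops L",loc(f([[62,300],[74,330]],.046)),"div",loc(f([[465,150],[473,120]],.046)),"R",loc(f([[720,100]],.046)))
print("stand front edge",loc(f([[40,487],[690,483]],.064)), "ang",ang-90)
```

```text
front [[0.4851 0.1405 0.056 ]
 [0.5121 0.3734 0.056 ]] 0.23446651263449034 83.39989204600943 mid [0.4986 0.257  0.056 ]
inner [[0.494  0.1392 0.056 ]
 [0.5217 0.373  0.056 ]]
inner [[ 0.009  -0.1175]
 [ 0.0096  0.1179]]
floor L [[ 0.1106 -0.1045]] floor R [[0.0329 0.0263]
 [0.095  0.0274]]
floor rear [[ 0.1219 -0.0967]
 [ 0.1226  0.0104]] part top [[ 0.1211 -0.0961]
 [ 0.1311 -0.0962]]
wall tops L [[ 0.084  -0.1087]
 [ 0.0954 -0.1048]] div [[0.031  0.0257]
 [0.0208 0.0275]] R [[0.0146 0.1074]]
stand front edge [[ 0.1463 -0.1168]
 [ 0.1462  0.1079]] ang -6.600107953990573
```

Run:
```python
from h import *
np.set_printoptions(precision=4,suppress=True)
th=np.radians(-6.6); ex=np.array([np.cos(th),np.sin(th)]); ey=np.array([-np.sin(th),np.cos(th)])
B=np.array([.4986,.257])+.0665*ex-.039*ey; print("bay",B)
print(r.inverse_kinematics([B[0],B[1],.199],[180,0,173.4]))
r.reach([.439,-.0623,.27],[180,0,172.1])
r.servo_line([.439,-.0623,.185],speed=.12)
print(r.sense()["contact_force"])
r.grab(20); print(r.sense()["opening"])
r.servo_line([.439,-.0623,.30],speed=.15)
r.reach([B[0],B[1],.30],[180,0,173.4])
r.wait(.1)
s=snap("wrist","w7"); np.save("w7.npy",s,allow_pickle=True); snap("side","s7",crop=(170,80,370,230)); print(r.sense()["opening"],r.sense()["clock"])
```

```text
bay [0.5602 0.2106]
[ 17.3484   8.2677  88.241    0.      83.4913 -66.0516]
[0.4449 0.0146 0.9294]
0.043742185566343246
0.044357560191081356 28.9917
```

View pics/w7.png

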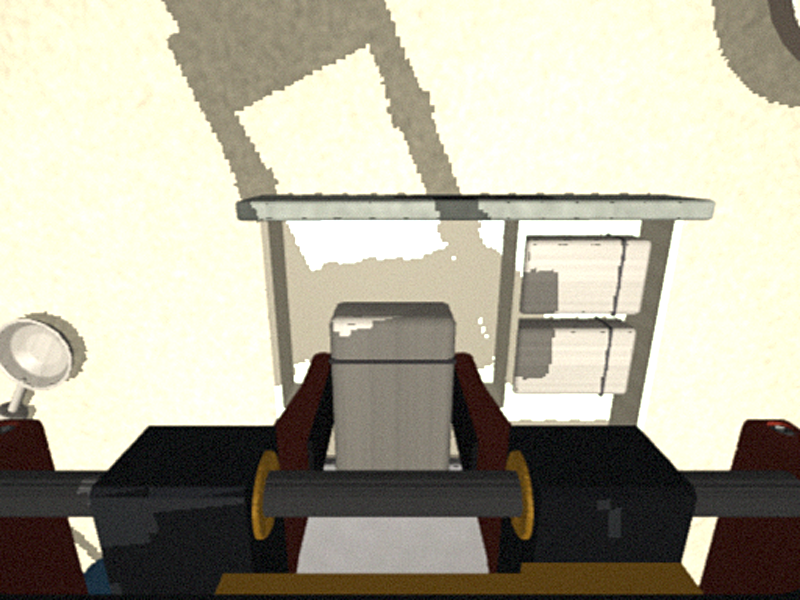

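View pics/s7.png

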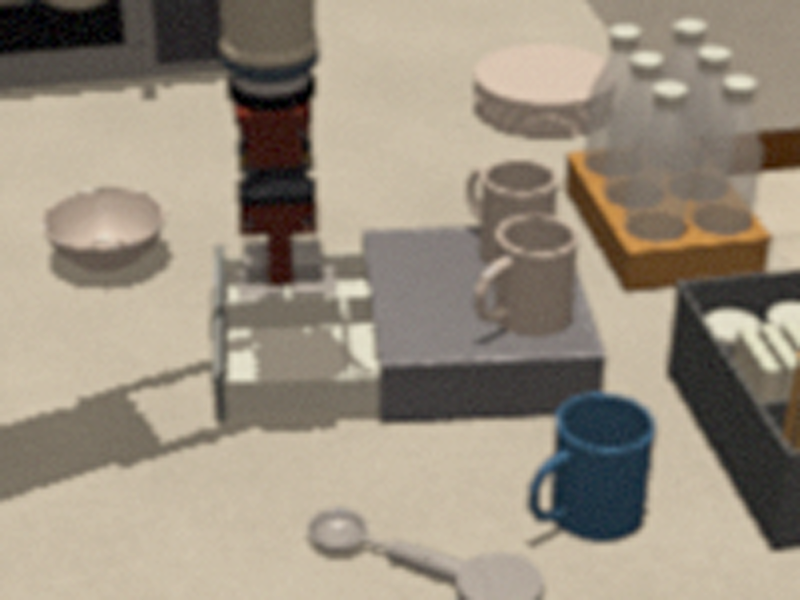

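The tin is held level over the bay at (392,390). Before lowering, I'll overlay my bay model on this picture as a cross-check.

Run:
```python
from h import *
th=np.radians(-6.6); ex=np.array([np.cos(th),np.sin(th)]); ey=np.array([-np.sin(th),np.cos(th)])
B=np.array([.5602,.2106])
s=np.load("w7.npy",allow_pickle=True).item()
im=cv2.resize(s["frame"][:,:,::-1],(800,600),interpolation=cv2.INTER_CUBIC).copy()
for z,c in((.014,(0,0,255)),(.046,(0,160,0))):
    P=np.array([np.r_[B+ex*sx*.055+ey*sy*.0655,z] for sx,sy in((-1,-1),(1,-1),(1,1),(-1,1))])
    cv2.polylines(im,[np.round((proj(s,P)+.5)*800/512).astype(int)],True,c,1)
cv2.imwrite("pics/w7o.png",im[150:480,180:720])
```

```text
(no output)
```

View pics/w7o.png

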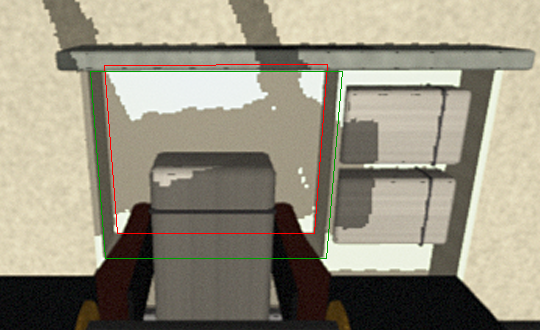

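The overlay matches the bay's walls and floor to about 2 mm. I'll lower the tin and release it.

Run:
```python
from h import *
np.set_printoptions(precision=4,suppress=True)
B=[.5602,.2106]
r.servo_line([*B,.207],speed=.1); r.wait(.2); f0=r.sense()["contact_force"]; z=.207
while z>.1965:
    z-=.001; r.servo_line([*B,z],speed=.02); f=r.sense()["contact_force"]-f0
    if f[2]>2: break
print(z,f,r.sense()["tcp_pos"])
r.let_go(); r.wait(.4); q=r.sense(); print(q["contact_force"],q["clock"],q["opening"])
r.servo_line([*B,.32],speed=.12)
s=snap("wrist","w8"); np.save("w8.npy",s,allow_pickle=True); snap("side","s8",crop=(170,80,370,230)); print(r.sense()["clock"])
```

```text
0.19799999999999998 [-1.3435 -1.0085  5.111 ] [0.5605 0.2105 0.199 ]
[-0.2328  0.3772 -0.7231] 33.75 0.08764791183507518
35.0167
```

View pics/w8.png

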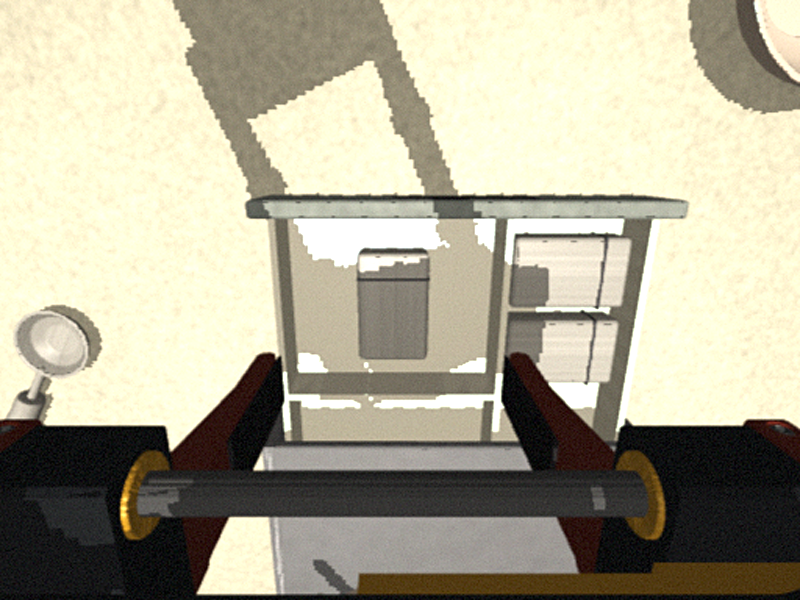

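View pics/s8.png

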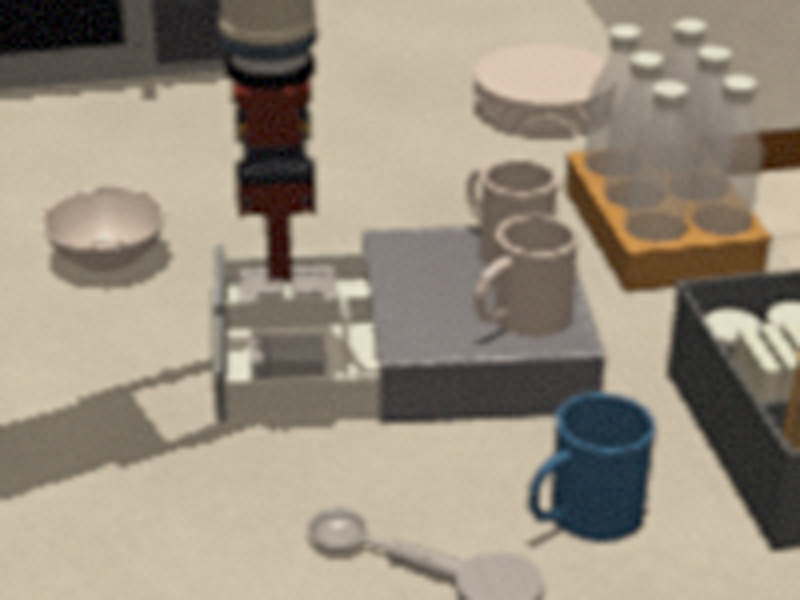

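The tin lies flat and released in the bay: wrist (391,304), side (290,355). Now I'll close the fingers and push the drawer front at its middle, watching the force.

Run:
```python
from h import *
np.set_printoptions(precision=4,suppress=True)
th=np.radians(-6.6); ex=np.array([np.cos(th),np.sin(th)])
m=np.array([.4986,.257]); ori=[180,0,173.4]
def P(d,z=.212): return [*(m+ex*(d-.010)),z]
print([r.inverse_kinematics(P(d),ori) is not None for d in (-.04,0,.14)])
r.reach(P(-.045,.32),ori); r.grab(10)
r.servo_line(P(-.045),speed=.15); r.wait(.2)
f0=r.sense()["contact_force"]
r.servo_line(P(-.012),speed=.08)
d=-.012
while d<.143:
    step=.012 if d<.115 else .002
    d+=step; r.servo_line(P(d),speed=.06 if step>.005 else .025)
    f=(r.sense()["contact_force"]-f0)[:2]@ex
    if abs(f)>1 : print(round(d,3),round(f,2),end="; ")
    if f<-7: break
print(r.sense()["tcp_pos"],r.sense()["clock"])
snap("side","s9",crop=(170,80,370,230)); snap("scene","sc9",crop=(250,100,400,212))
```

```text
[True, True, True]
0.0 -2.0; 0.024 -1.03; 0.036 -1.52; 0.048 -1.09; 0.06 -1.65; 0.084 -1.15; 0.12 -1.66; 0.126 -1.21; 0.128 -1.65; 0.132 -1.3; 0.136 -1.14; 0.138 -5.44; 0.14 -13.79; [0.6261 0.2425 0.212 ] 44.9083
```

View pics/s9.png

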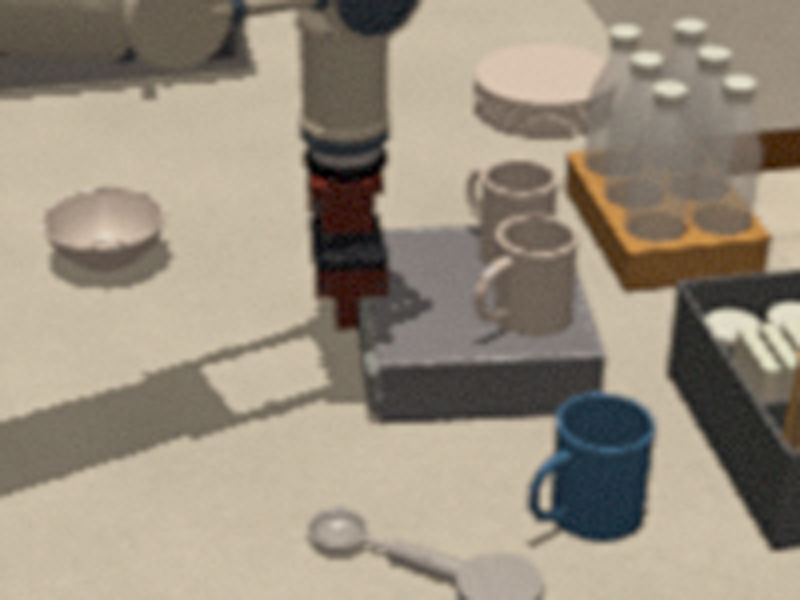

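View pics/sc9.png

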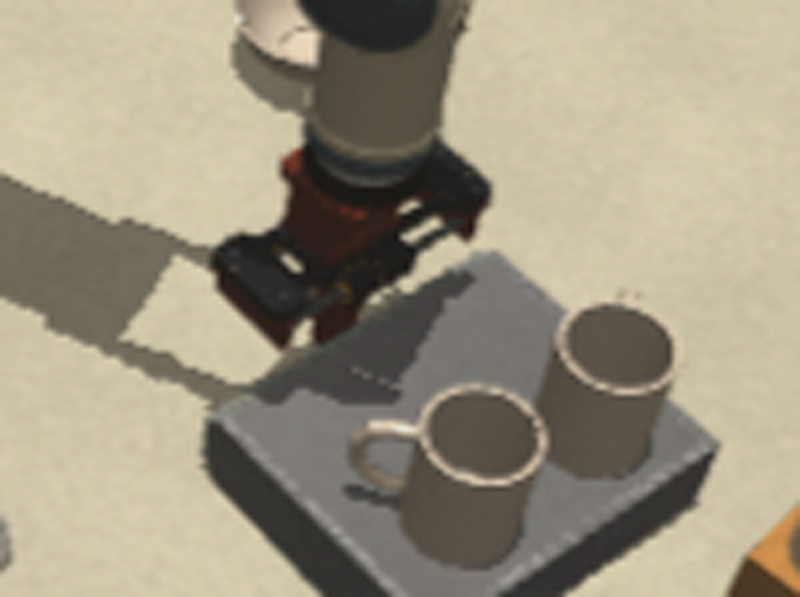

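The force rose to 14 N at the stop, and both views show the front flush with the stand. I'll back off and check.

Run:
```python
from h import *
np.set_printoptions(precision=4,suppress=True)
th=np.radians(-6.6); ex=np.array([np.cos(th),np.sin(th)])
m=np.array([.4986,.257]); ori=[180,0,173.4]
r.servo_line([*(m+ex*(.05)),.212],speed=.12)
r.reach([*(m+ex*(.06)),.40],ori)
s=snap("wrist","w10"); snap("side","s10"); np.save("w10.npy",s,allow_pickle=True); q=r.sense();print(q["clock"],q["contact_force"])
im=s["frame"][:,:,::-1][110:230,190:350]; cv2.imwrite("pics/w10c.png",cv2.resize(im,None,fx=5,fy=5,interpolation=cv2.INTER_CUBIC))
```

```text
46.7 [ 0.3469 -0.9396 -0.4227]
```

View pics/w10.png

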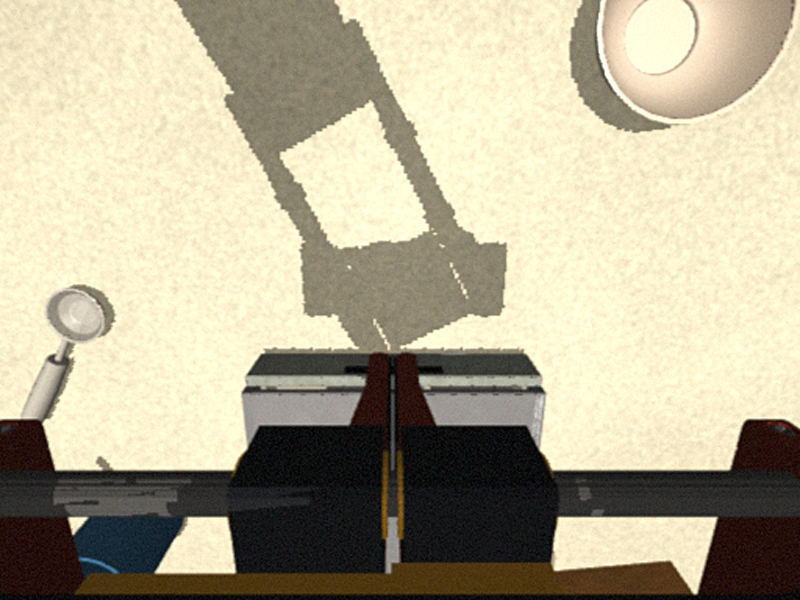

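View pics/s10.png

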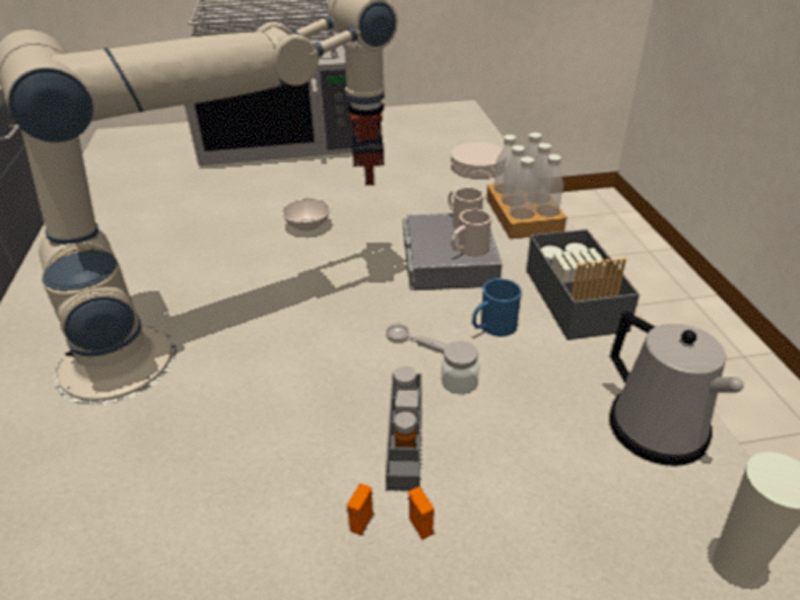

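Run:
```python
from h import *
np.set_printoptions(precision=4,suppress=True)
s=np.load("w10.npy",allow_pickle=True).item()
th=np.radians(-6.6); ex=np.array([np.cos(th),np.sin(th),0])
k=.64
for v in (374,377): print("front",back(s,np.array([[300,v]])*k,.056)@ex-np.array([.4986,.257,0])@ex)
for v in (391,394): print("stand",back(s,np.array([[300,v]])*k,.064)@ex-np.array([.4986,.257,0])@ex)
```

```text
front [0.136]
front [0.1387]
stand [0.1468]
stand [0.1494]
```

View pics/w10c.png

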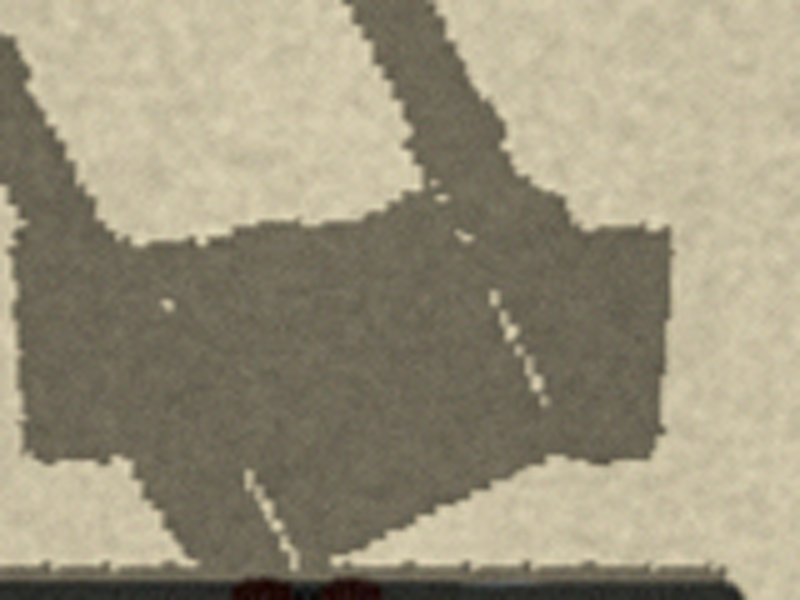

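The front now stands about 11 mm proud of the stand, which is its shut position. It also reached a hard stop, the robot touches nothing, and the bystanders look unmoved. Handing in.

Run:
```python
from h import *
print(r.hand_in()); print(r.sense()["clock"])
```

```text
the job is handed in; nothing more can be done
None
the job is handed in; nothing more can be done
```

The flat tin is in the -y front bay and the drawer is pushed shut. I handed the job in at about 47 s of the 70 s allowed; no verdict is reported.

- **What I did:** I lifted the tin out by its thickness and stood it upright on the clear counter. I then took it across its width with the tool tilted back, turned it 90° in the air, laid it on its broad side and let go. I picked it up again from above, set it flat in the empty bay, let go, and pushed the drawer in with closed fingers.
- **Before the push:** the pictures showed the tin flat and released on the counter, and later flat and released near the middle of the bay. My bay measurement and its overlay on a second picture agreed to about 2 mm.
- **After the push:** the force rose from about 1.5 N to 14 N at the end stop. The wrist picture puts the front about 11 mm proud of the stand, which is its shut position. The robot touched nothing, and the bystanders in view looked unmoved.
- **Not checked:** the tin can't be seen inside the shut drawer, so its final position rests on the picture taken before the push. No check failed.

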